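Clamp the tailor's clapper in the bench vise and drop its keeper strap

TASK

Crank the handle of the small bench vise so that its sliding jaw closes on the wooden clapper standing between the jaws: go on until the clapper is firmly nipped and would not pull out, stopping when you feel the crank go stiff, without crushing it. Then swing the hinged keeper strap over the clapper, down until it rests fully home in its fork. Leave the clapper standing squarely on the vise's bed, and do not shift the things that stand beside the vise.

Things in the scene. Friction and masses are not known exactly. Their poses are not given: they have to be found in the camera images.
- vise: Grey iron bench vise bolted to the table, 235 mm long with its crank. Origin: on the table under the middle of its bed; x along the screw away from the crank, y left, z up. Bed, on which the clapper stands: 90 wide, top z = 25 mm. Fixed jaw: face x = 30, body to x = 60, 144 wide, top z = 80. End plate carrying the screw: x = -85 to -72, 60 wide, top z = 80. Foot flanges 150 wide, 12 high.
- jaw: Sliding jaw of the vise, 110 mm wide (y), 28 thick (x), top 80 above the table. Origin: on its clamping face, 26 above the table, on the vise's centre line; axes as the vise's. The crank turned clockwise, seen from the crank's side (looking along +x), closes it (+x), 15 mm per turn; let go, it eases off a little and holds. A nip of 50 to 200 N is good; above 250 N the wood is crushed.
- crank_axis (a point): Point fixed on the vise: the screw's axis in the plane of the handle's middle (vise frame x = -126, y = 0, z = 70 mm). The handle's middle circles it in the vise's y-z plane at a radius of 42 mm. Turning takes a steady 3 to 4 N at the handle; once the clapper is nipped this rises by about 6 N for each 100 N at the jaw, reached in some 40 degrees.
- crank_grip (a point): Middle of the crank's handle: a black sleeve 18 mm in diameter and 46 mm long, parallel to the screw, that spins freely on its pin. The crank arm (10 thick, 14 wide) joins it at its +x end, 15 to 25 mm from this point in +x; hub radius 9 mm. The handle can stand anywhere on its circle at the start.
- clapper: Tailor's clapper: plain hardwood block, 35 to 45 mm thick (x, between the jaws), 100 long (y), 64 high, standing on its edge on the vise's bed; about 220 g, loose and a little askew at the start. Origin: middle of its underside.
- strap (a joint): Angle of the keeper strap, rad: 0 = down, resting in its fork; grows as it swings up; it starts raised (1.0 to 1.5) and stays where it is left. Closed, it lies across the top of the clapper with a 9 mm gap.
- strap_hinge (a point): Fixed point on the vise: the axis of the strap's hinge (parallel to the vise's x), at the +y end of the fixed jaw: vise frame x = 28, y = 68, z = 102 mm. The hinge ears and the fork (at y = -68) rise to z = 113 mm; the fork's slot is 20 mm wide.
- strap_tip (a point): Free end of the keeper strap, a flat steel bar 17 mm wide and 7 mm thick; this point is 160 mm from the hinge axis, in the middle of the thickness, by an upturned tab 14 mm high. Raised, the strap points up and leans over the vise (-y); it swings down towards the vise's -y.
- cone_dark: Bystander: cone of dark thread, 64 mm across, 120 high, beside the vise. Origin: middle of the underside.
- spool: Bystander: wooden spool standing on end, 34 mm across, 40 high, beside the vise. Origin: middle of the underside.
- tin: Bystander: round flat aluminium tin, 72 mm across, 33 high, near the vise. Origin: middle of the underside.
Not all that is in view belongs to the job. There is more than one size of the clapper; the one meant has the size given above.

How it is judged (in metres and radians):
On the way, in this order (a step that is already met when the one before it is completed fails the run):
1. the sliding jaw nips the clapper (more than 30 N, less than 250 N) while the strap is still raised (contact force between jaw and clapper between 30 and 250 N and value of joint strap above 0.5 rad), for 0.2 s.
2. the keeper strap is swung down, home in its fork (within 0.06 rad) (value of joint strap below 0.06 rad), for 0.2 s.
At the end, for the whole second after the job is handed in: The sliding jaw presses on the clapper with 30 to 250 N, the keeper strap is home in its fork (within 0.06 rad), and the clapper stands at rest, upright and flush between the jaws (within 0.06 rad), on the bed (height within 5 mm), within 25 mm of the vise's centre line (contact force between jaw and clapper between 30 and 250 N and value of joint strap below 0.06 rad and angle between the y axis of clapper and the y axis of vise, either way round below 0.06 rad and angle between clapper's own z axis and vertical below 0.06 rad and z of clapper in the frame of vise between 0.021 and 0.031 m and y of clapper in the frame of vise between -0.025 and 0.025 m and linear speed of clapper below 0.01 m/s); the robot touches nothing.
It fails at once if the clapper is crushed (more than 250 N from the sliding jaw) (contact force between jaw and clapper above 250 N).
It fails at once if a thing beside the vise (cone, spool, tin) is shifted by more than 30 mm (distance of any of cone_dark, spool, tin from where it was at the start of the episode above 0.03 m).
It also fails if it takes over 61 s, if anything falls off the work surface, if the arm or the gripper's body presses on something with over 40 N, if the wrist force passes 120 N, or if a joint passes its speed limit or range.

ROBOT

A 6-joint arm with a two-finger parallel gripper is mounted at the origin on the work surface. World frame = base frame: x ahead of the robot, y to its left, z up, the work surface at z = 0. Lengths are in m, angles in degrees, forces in N, time in s.
With the tool pointing down it reaches from about 0.3 to 0.75 m from the base axis. Payload 8.5 kg.
Tool frame: the origin (TCP) lies midway between the tips of the shut fingers; the grasp point (between the pads) lies 19 mm behind it; z points along the fingers, y is the line along which they close (so a half turn about z gives the same grasp; the last joint's range is limited). The gripper opens to 85 mm and grips with 20 to 120 N. Pads are 22 mm wide; open, the fingers measure 114 mm over their backs; the gripper's body (76 mm by 85 mm) begins 54 mm behind the grasp point. The pads swing forward as they close: fully open they stand 13 mm farther back than shut.
Start: joints at [-87.852, 21.807, 74.336, -0, 83.858, -12.336], TCP at [0.138, -0.533, 0.231] pointing down, gripper open.
Joint ranges: [-178.18, 178.18], [-50.72, 133.34], [12.68, 142.11], [-81.47, 261.47], [9.98, 163.14], [-165.26, 165.26]. Speed limits (degrees/s): [136.94, 136.94, 180, 180, 180, 180].

INTERFACE

Orientations are given as a 3x3 rotation matrix whose columns are the frame's x, y, z axes.
In Python, from rig import env gives the robot as it stands. The module is installed in compiled form; this text tells all that it offers.
- The arm moves only by the tool jog_arm, never from a script. Its argument "targets" is a list of rows, each a list of 6 numbers: the shift along the tool's x, y, z in cm, then the turn, a rotation vector about the tool's x, y, z in degrees. A call has 1 to 8 rows; each row is the pose to reach, as a shift and turn from the pose commanded when the call began, along the tool's axes at that moment; what a row does not reach only later rows make up. A row lasts 1/12 s, in which the tool goes at most 41.7 mm and 7.16 degrees, less where a joint would pass 70% of its speed; a pose out of reach is approached as far as the arm can. A call with a gripper value outside its range is refused whole. "hand" is the opening, from 0 (shut) to 1 (fully open), set as the call begins (left out, the last holds). The fingers move at their own pace and stop on an object; "newtons" is the grip in N (left out, the last holds). Time passes only in rows, so rows that repeat a pose let the fingers close. It gives the time, the measured TCP pose, the force, the opening and the grip force at its end, in the units of the state.
- env.observe(): the state, without advancing time (a new reading comes with each control period).
- env.get_image(name): name is "scene" or "top"; returns a dict with "frame" (400x640x3 uint8, red, green, blue), "depth" (400x640 float32, m along the optical axis (not along the pixel's ray), 0 where there is no reading), "fovy" (degrees; the focal length in pixels is half the picture's height over the tangent of half this angle, whatever the lens; pixels are square), "cx", "cy" (the principal point, pixels), "cam_to_world" (4x4, takes a point from camera to world coordinates). Camera axes: x right, y down, z forward; pixel columns grow to the right and rows downward; lengths in m; the calibration is good to about 2 mm. A picture is of the moment at which its call begins.
- env.close_job(): hands the job in; it is judged then, once.
Trained networks look in the newest picture that a camera, given by its name, has taken for a name from the list of things; names that differ only in an ending like _2 or _b are one class to them, and where a whole thing is asked for, a point or a joint stands for the part that bears it (a point fixed in the world has none). Each returns a list of dicts, best first, with "score" (0 to 1); they miss things now and then, are a little off and sometimes report something else, mostly with a low value. They report only what shows in the picture. A call takes as long as a camera call. They do not tell look-alikes from the thing itself.
- env.regions_of(camera, target): "pixels" (400x640 bool, what is visible of it) and "point" ([row, column] in pixels, amid what is visible of it).
The state is a dict: "time_s": time; "q": joint angles; "qvel": joint speeds; "joint_efforts": joint torques, N m; "position": TCP position; "tool_rot": TCP orientation; "ft_force": force on the tool from outside, world axes, zero at the start; "wrist_torque": the same for the moment, N m; "grip_width": finger opening in m; "gripper_force": force on a finger pad.
Only numpy, scipy, OpenCV 4.12 (cv2) and the standard library are available. Lean on these libraries where they do the work, as an engineer would, in place of code of your own. Each camera call takes 0.05 s, during which the arm holds its last target. There are 200 camera calls.

## Working session

There is one attempt and no reset: what is moved stays moved. The work goes in short steps, Python scripts to look and compute and a tool call to move; the robot and the scene stay as the last step left them, time stands still between calls to the robot, and variables do not carry over. Pictures are saved under pics/ and viewed, at most 10 in all, crops included, and the job is handed in when it is done.

Besides the shell and the picture viewer there is one more tool, called after "Call:" as name(argument=value, ...), one argument or row to a line, values as JSON. jog_arm: Moves the arm, as the interface text tells. Its arguments: {"type":"object","properties":{"targets":{"type":"array","items":{"type":"array","items":{"type":"number"}}},"hand":{"type":"number"},"newtons":{"type":"number"}},"required":["targets"]}

```bash
mkdir -p pics; cat > h.py <<'E'
import numpy as np, cv2
from rig import env
def img(n):
    d=env.get_image(n); d['f']=200/np.tan(np.radians(d['fovy'])/2); return d
def cloud(d):
    r,c=np.mgrid[0:400,0:640]; z=d['depth']
    P=np.stack([(c-d['cx'])/d['f']*z,(r-d['cy'])/d['f']*z,z],-1)
    T=np.array(d['cam_to_world']); W=P@T[:3,:3].T+T[:3,3]; W[z<=0]=np.nan; return W
def save(d,n): cv2.imwrite('pics/'+n,d['frame'][...,::-1])
E
python3 - <<'E'
from h import *
for n in('scene','top'):
    d=img(n);save(d,n+'0.png');W=cloud(d);np.save(n+'0.npy',W)
    print(n,d['fovy'],np.round(d['cam_to_world'],3).tolist())
    for t in('vise','jaw','crank_grip','clapper','strap','strap_tip','cone_dark','spool','tin'):
        for r in env.regions_of(n,t)[:3]:
            m=r['pixels'];print(t,round(r['score'],2),np.round(r['point']),m.sum(),np.round(np.nanmedian(W[m],0),3),np.round(np.nanpercentile(W[m],[3,97],axis=0),3).tolist())
print(env.observe())
E
```

```text
scene 56.32625459188833 [[0.533, 0.556, -0.638, 1.077], [0.846, -0.344, 0.407, -0.268], [0.006, -0.757, -0.654, 0.598], [0.0, 0.0, 0.0, 1.0]]
vise 0.75 [223. 326.] 4037 [0.628 0.048 0.067] [[0.502, -0.027, 0.006], [0.658, 0.106, 0.236]]
jaw 0.57 [190. 318.] 323 [0.544 0.062 0.077] [[0.526, 0.011, 0.067], [0.567, 0.112, 0.08]]
crank_grip 0.54 [172. 319.] 32 [0.462 0.124 0.047] [[0.451, 0.119, 0.044], [0.474, 0.131, 0.049]]
clapper 0.94 [295. 284.] 667 [ 0.724 -0.115  0.043] [[0.703, -0.141, 0.023], [0.737, -0.077, 0.045]]
clapper 0.9 [152. 373.] 1927 [0.469 0.282 0.062] [[0.414, 0.226, 0.005], [0.515, 0.33, 0.091]]
clapper 0.89 [202. 321.] 867 [0.591 0.047 0.087] [[0.558, 0.002, 0.07], [0.614, 0.096, 0.089]]
strap 0.77 [158. 352.] 447 [0.627 0.091 0.196] [[0.431, 0.078, 0.089], [0.635, 0.242, 0.262]]
strap_tip 0.63 [160. 354.] 417 [0.627 0.09  0.201] [[0.613, 0.078, 0.101], [0.635, 0.108, 0.262]]
cone_dark 0.82 [212. 396.] 1112 [0.666 0.181 0.056] [[0.641, 0.167, 0.002], [0.681, 0.206, 0.117]]
spool 0.63 [212. 234.] 227 [ 0.457 -0.09   0.03 ] [[0.437, -0.101, 0.003], [0.463, -0.076, 0
[... 1429 characters left out ...]
1]), 'qvel': array([-3.57075995e-06, -7.06264034e-02,  2.66604493e-02,  7.52931962e-02,
        5.13957525e-02,  1.03060208e-02]), 'joint_efforts': array([ 1.29123218e-03, -4.48325086e+01, -2.31462818e+01, -3.04485968e-05,
        7.05080074e-04,  6.63809232e-06]), 'position': array([ 0.13754439, -0.53249912,  0.23132881]), 'tool_rot': array([[ 9.68211215e-01,  2.50134052e-01, -2.76363496e-06],
       [ 2.50134052e-01, -9.68211214e-01,  2.71982920e-05],
       [ 4.12743662e-06, -2.70249706e-05, -1.00000000e+00]]), 'ft_force': array([ 0.04206543, -0.29960818, -0.47626054]), 'wrist_torque': array([-0.00648857, -0.0440936 , -0.0046218 ]), 'gripper_force': 0.0, 'grip_width': 0.08521137360927451}
```

```bash
python3 - <<'E'
import cv2
a=cv2.imread('pics/scene0.png')[120:320,200:440];b=cv2.imread('pics/top0.png')[140:300,160:400]
cv2.imwrite('pics/sc.png',cv2.resize(a,(720,600),interpolation=2));cv2.imwrite('pics/tc.png',cv2.resize(b,(800,533),interpolation=2))
E
```

```text
(no output)
```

View pics/sc.png

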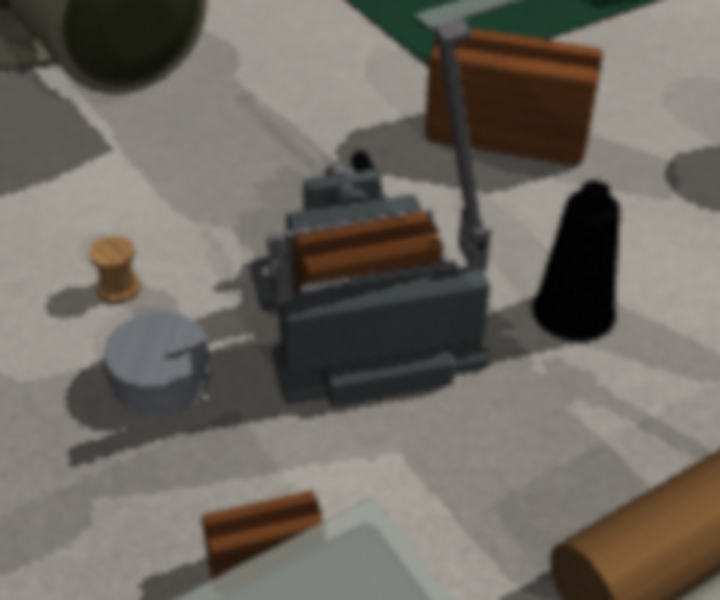

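View pics/tc.png

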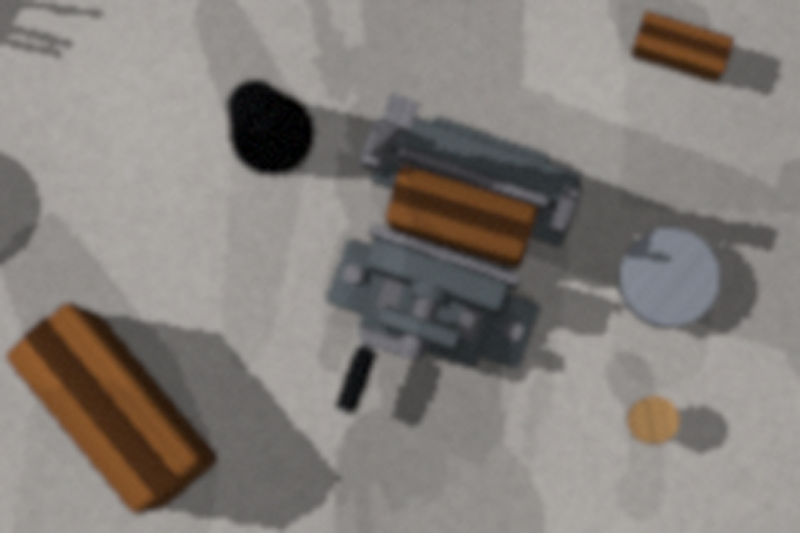

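The clapper meant stands between the jaws (tc crop 462,215). Its look-alikes are the big block at (110,410) and the small one at (683,45). The black crank handle is at (355,378), low on the +y side. The raised strap runs from the hinge at (375,150). Next I fit the vise frame.

```bash
cat > fit.py <<'E'
from h import *
from scipy.optimize import least_squares
P=[]
for n in('scene','top'):
    W=np.load(n+'0.npy').reshape(-1,3)
    k=(W[:,2]>.03)&(W[:,2]<.086)&(abs(W[:,0]-.56)<.12)&(abs(W[:,1]-.05)<.10)
    P.append(W[k])
P=np.vstack(P);print(len(P))
def box(p,lo,hi):
    lo,hi=np.array(lo)/1e3,np.array(hi)/1e3;q=abs(p-(lo+hi)/2)-(hi-lo)/2
    return np.linalg.norm(np.maximum(q,0),axis=1)+np.minimum(q.max(1),0)
def loc(v):
    c,s=np.cos(v[2]),np.sin(v[2]);d=P[:,:2]-v[:2]
    return np.c_[d@[c,s],d@[-s,c],P[:,2]-v[4]]
def res(v):
    p=loc(v);j=v[3]*1e3
    D=np.array([box(p,[30,-72,0],[60,72,80]),box(p,[-85,-30,0],[-72,30,80]),box(p,[j-28,-55,26],[j,55,80]),box(p,[-72,-45,0],[30,45,25])])
    return abs(D).min(0)
b=min((least_squares(res,[x,y,a,j,0],loss='soft_l1',f_scale=.002) for x in(.57,.59) for y in(.05,.06) for a in(-.3,-.2) for j in(-.02,-.03)),key=lambda s:s.cost)
v=b.x;print(np.round(v,4),np.degrees(v[2]),np.median(b.fun))
np.save('vise.npy',v)
c,s=np.cos(v[2]),np.sin(v[2]);R=np.array([[c,-s,0],[s,c,0],[0,0,1]])
for n in('scene','top'):
    W=np.load(n+'0.npy')
    L=(W-[v[0],v[1],0])@R
    d=img(n)
    for t in('crank_grip','strap_tip','clapper','jaw'):
        for r in env.regions_of(n,t):
            m=r['pixels'];q=L[m];q=q[(np.hypot(q[:,0],q[:,1])<.2)]
            if len(q)<20:continue
            print(n,t,len(q),np.round(np.median(q,0)*1e3,1),np.round(np.percentile(q,[5,95],axis=0)*1e3,1).tolist())
            if t=='strap_tip':
                k=q[q[:,2]>.12];a=np.arctan2(k[:,2]-.102,.068-k[:,1]);print('strap ang',np.percentile(a,[10,50,90]), k[:,2].max())
E
python3 fit.py
```

```text
4913
[ 0.5793  0.0571 -0.3046 -0.0183 -0.0012] -17.44968798873034 0.0016223479088783022
scene strap_tip 400 [ 37.4  45.8 202. ] [[24.7, 33.6, 112.2], [39.4, 61.0, 261.6]]
strap ang [1.26936856 1.34128861 1.39401545] 0.2635383537007905
scene clapper 873 [14.7 -5.8 86.7] [[-10.0, -52.7, 74.4], [27.9, 40.3, 88.6]]
scene clapper 47 [173.7 -87.1  42.6] [[161.2, -100.4, 12.3], [181.0, -80.5, 43.9]]
scene clapper 389 [ 37.5  45.  203.1] [[24.7, 33.3, 118.3], [39.4, 60.4, 261.4]]
scene jaw 286 [-33.6  -8.   77.1] [[-42.8, -54.2, 71.3], [-22.2, 41.7, 79.3]]
top crank_grip 114 [ 23.7  47.4 232.4] [[19.2, 37.3, 108.3], [33.6, 70.6, 264.5]]
top crank_grip 128 [-126.5   32.    48.2] [[-145.2, 25.3, 43.8], [-107.3, 39.7, 52.0]]
top strap_tip 140 [ 24.   47.4 238. ] [[19.3, 35.8, 105.9], [35.0, 70.3, 264.4]]
strap ang [1.3649552  1.40572958 1.45008442] 0.26876110616547166
top clapper 108 [167.9 -89.6  39.5] [[166.1, -105.7, 5.8], [179.9, -78.3, 46.3]]
top clapper 865 [ 0.6 -0.8 88.1] [[-16.9, -45.6, 49.3], [21.3, 43.4, 91.8]]
top jaw 574 [-37.   -1.1  78.1] [[-50.8, -47.7, 46.4], [-24.3, 46.3, 82.2]]
```

```bash
cat >> h.py <<'E'
from scipy.spatial.transform import Rotation as Ro
try: v=np.load('vise.npy')
except Exception: v=np.zeros(5)
RV=Ro.from_euler('z',v[2]).as_matrix(); OV=np.array([v[0],v[1],0])
def tool(tilt):  # vise-frame tool rotation: y=-vise y, z leaning by tilt deg to +x
    a=np.radians(tilt);z=np.array([np.sin(a),0,-np.cos(a)]);y=np.array([0,-1.,0])
    return np.c_[np.cross(y,z),y,z]
def rows(targets,s=None):
    """targets: list of (tcp xyz mm in vise frame, tilt). prints jog rows"""
    s=s or env.observe();R0=np.array(s['tool_rot']);p0=np.array(s['position'])
    for p,t in targets:
        w=OV+RV@(np.array(p)/1e3);Rt=RV@tool(t)
        print(np.round(np.r_[R0.T@(w-p0)*100,np.degrees(Ro.from_matrix(R0.T@Rt).as_rotvec())],2).tolist(),np.round(w,3))
def st():
    s=env.observe();p=RV.T@(np.array(s['position'])-OV)*1e3;f=RV.T@s['ft_force']
    e=Ro.from_matrix((RV@tool(0)).T@s['tool_rot']).as_rotvec(degrees=True)
    print('t',round(s['time_s'],2),'tcp_v',np.round(p,1),'ft_v',np.round(f,1),'rot',np.round(e,1),'w',round(s['grip_width']*1e3,1),'gf',s['gripper_force'],'q',np.round(s['q'],0))
    return s
E
python3 - <<'E'
from h import *
st()
rows([((-135,32,160),12),((-127,32,25),12)])
E
```

```text
t 1.5 tcp_v [-244.6 -695.   231.3] ft_v [ 0.1 -0.2  0.1] rot [ -0.   -0.  -31.9] w 85.4 gf 0.0 q [-88.  22.  74.  -0.  84. -12.]
[47.75, -55.9, 7.13, -3.34, 11.69, 31.82] [0.46  0.128 0.16 ]
[48.43, -55.47, 20.63, -3.34, 11.69, 31.82] [0.468 0.126 0.025]
```

Call:
jog_arm(
  targets=[
    [16,-19,0,0,0,0],
    [16,-19,0,-1,4,11],
    [16,-19,0,-1,4,11],
    [32,-38,0,-1,4,11],
    [32,-38,0,-2,8,21],
    [32,-38,0,-2,8,21],
    [32,-38,0,-2,8,21],
    [32,-38,0,-2,8,21],
  ],
  hand=0.6,
  newtons=40,
)

```text
time_s: 2.17
position: [0.2817, -0.2301, 0.2315]
tool_rot: [[0.983, -0.117, 0.141], [-0.114, -0.993, -0.026], [0.143, 0.009, -0.99]]
ft_force: [1.1, -0.8, 0.3]
grip_width: 0.0513
gripper_force: 0.0
```

```bash
python3 - <<'E'
from h import *
st()
rows([((-135,32,160),12),((-127,32,25),12)])
E
```

```text
t 2.17 tcp_v [-197.7 -363.2  231.5] ft_v [ 1.3 -0.5  0.3] rot [  0.2   8.3 -10.8] w 51.3 gf 0.0 q [-63.  -1. 104.   7.  72.  32.]
[12.43, -37.72, 8.67, -1.37, 3.71, 10.69] [0.46  0.128 0.16 ]
[11.27, -37.7, 22.14, -1.37, 3.71, 10.69] [0.468 0.126 0.025]
```

Call:
jog_arm(
  targets=[
    [12.4,-37.7,4,-1.4,3.7,10.7],
    [12.4,-37.7,4,-1.4,3.7,10.7],
    [12.4,-37.7,4,-1.4,3.7,10.7],
    [12.4,-37.7,6,-1.4,3.7,10.7],
    [12.4,-37.7,8,-1.4,3.7,10.7],
    [12.4,-37.7,8,-1.4,3.7,10.7],
    [12.4,-37.7,8,-1.4,3.7,10.7],
    [12.4,-37.7,8,-1.4,3.7,10.7],
  ],
)

```text
time_s: 2.83
position: [0.4234, 0.0585, 0.1834]
tool_rot: [[0.934, -0.298, 0.199], [-0.291, -0.955, -0.062], [0.208, -0.0, -0.978]]
ft_force: [0.1, -1.3, -0.2]
grip_width: 0.0512
gripper_force: 0.0
```

Call:
jog_arm(
  targets=[
    [0,0,0,0,0,0],
    [0,0,0,0,0,0],
  ],
)

```text
time_s: 3.0
position: [0.4229, 0.0581, 0.1829]
tool_rot: [[0.936, -0.293, 0.197], [-0.287, -0.956, -0.061], [0.206, 0.0, -0.979]]
ft_force: [-1.0, 0.1, 0.4]
grip_width: 0.0511
gripper_force: 0.0
```

```bash
python3 - <<'E'
from h import *
st()
rows([((-135,32,100),12),((-127,32,25),12)])
E
```

```text
t 3.0 tcp_v [-149.5  -46.   182.9] ft_v [-1.  -0.2  0.4] rot [ 0.  11.9 -0.4] w 51.1 gf 0.0 q [ -7.   8. 104.  -3.  56. 101.]
[-0.24, -7.79, 8.42, -0.05, 0.13, 0.39] [0.46  0.128 0.1  ]
[-1.0, -7.79, 15.93, -0.05, 0.13, 0.39] [0.468 0.126 0.025]
```

Call:
jog_arm(
  targets=[
    [0,-4,2,0,0,0.4],
    [-0.2,-7.8,4,0,0.1,0.4],
    [-0.2,-7.8,6,0,0.1,0.4],
    [-0.2,-7.8,8.4,0,0.1,0.4],
    [-0.2,-7.8,8.4,0,0.1,0.4],
    [-0.2,-7.8,8.4,0,0.1,0.4],
  ],
)

```text
time_s: 3.5
position: [0.4606, 0.1245, 0.1009]
tool_rot: [[0.931, -0.307, 0.197], [-0.301, -0.952, -0.063], [0.207, -0.0, -0.978]]
ft_force: [0.2, 0.2, 0.8]
grip_width: 0.0511
gripper_force: 0.0
```

```bash
python3 - <<'E'
from h import *
d=img('top');save(d,'t1.png');W=cloud(d);L=(W-OV)@RV
for r in env.regions_of('top','crank_grip')[:2]:
    q=L[r['pixels']];print(np.round(r['point']),len(q),np.round(np.nanmedian(q,0)*1e3,1),np.round(np.nanpercentile(q,[5,95],axis=0)*1e3,1).tolist())
d2=img('scene')
a=cv2.resize(d['frame'][200:300,230:330],(400,400),interpolation=2);b=cv2.resize(d2['frame'][110:210,270:370],(400,400),interpolation=2)
cv2.imwrite('pics/t1c.png',np.hstack([a,b])[...,::-1])
st()
rows([((-127,32,25),12)])
E
```

```text
[249. 270.] 42 [-112.2   32.7   48.5] [[-118.9, 26.5, 43.2], [-105.7, 39.3, 51.2]]
t 3.65 tcp_v [-132.8   29.4  102.5] ft_v [-0.3 -0.3 -0.5] rot [ 0.1 12.2  0.4] w 51.3 gf 0.0 q [  3.  20. 104.  -6.  45. 115.]
[-1.07, -0.25, 7.69, -0.04, -0.18, -0.42] [0.468 0.126 0.025]
```

View pics/t1c.png

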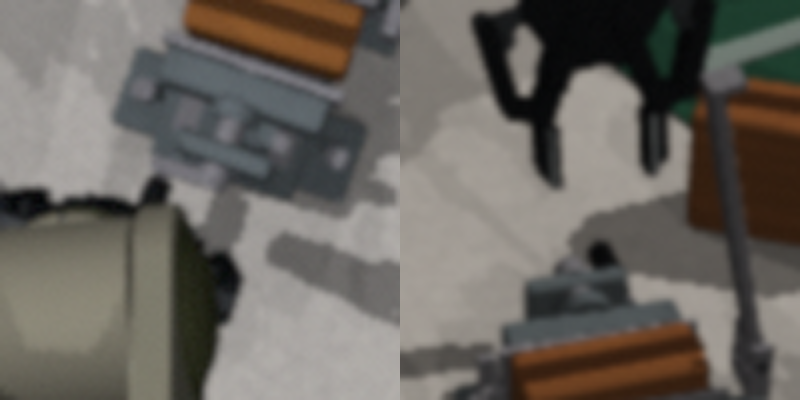

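The view shows the open fingers straddling the black handle in y (handle at about (600,255) in the right half), with clear space below. I descend.

Call:
jog_arm(
  targets=[
    [-0.5,-0.2,3.5,0,0,-0.4],
    [-1.1,-0.2,6,0,0,-0.4],
    [-1.1,-0.2,7.7,0,0,-0.4],
    [-1.1,-0.2,7.7,0,0,-0.4],
  ],
)

```text
time_s: 3.98
position: [0.4661, 0.1256, 0.022]
tool_rot: [[0.934, -0.3, 0.196], [-0.293, -0.954, -0.063], [0.206, 0.001, -0.978]]
ft_force: [-0.9, -0.3, -0.1]
grip_width: 0.051
gripper_force: 0.0
```

Call:
jog_arm(
  targets=[
    [0,0,0,0,0,0],
    [0,0,0,0,0,0],
    [0,0,0,0,0,0],
    [0,0,0,0,0,0],
    [0,0,0,0,0,0],
    [0,0,0,0,0,0],
  ],
  hand=0,
)

```text
time_s: 4.48
position: [0.4673, 0.126, 0.0249]
tool_rot: [[0.933, -0.299, 0.202], [-0.292, -0.954, -0.063], [0.212, -0.0, -0.977]]
ft_force: [-1.1, -3.5, 8.2]
grip_width: 0.0165
gripper_force: 38.8
```

```bash
python3 - <<'E'
from h import *
st()
E
```

```text
t 4.48 tcp_v [-127.4   32.1   24.9] ft_v [-0.  -3.7  8.2] rot [ 0.  12.2 -0.1] w 16.5 gf 38.84512782096863 q [  3.  29. 108.  -8.  32. 117.]
```

```bash
cat >> h.py <<'E'
def circ(t0,ths):
    g=lambda t:42*np.array([np.cos(np.radians(t)),np.sin(np.radians(t))])
    for t in ths:
        dy,dz=(g(t)-g(t0))/10; print([round(.208*dz,2),round(-dy,2),round(-.978*dz,2),0,0,0],end=', ')
    print()
E
python3 -c "
from h import *
circ(-40,range(-28,57,12));circ(56,range(68,153,12));circ(152,range(160,217,8))"
```

```text
[np.float64(0.15), np.float64(-0.49), np.float64(-0.71), 0, 0, 0], [np.float64(0.32), np.float64(-0.82), np.float64(-1.51), 0, 0, 0], [np.float64(0.5), np.float64(-0.97), np.float64(-2.35), 0, 0, 0], [np.float64(0.68), np.float64(-0.94), np.float64(-3.21), 0, 0, 0], [np.float64(0.86), np.float64(-0.73), np.float64(-4.05), 0, 0, 0], [np.float64(1.02), np.float64(-0.34), np.float64(-4.82), 0, 0, 0], [np.float64(1.17), np.float64(0.2), np.float64(-5.49), 0, 0, 0], [np.float64(1.29), np.float64(0.87), np.float64(-6.05), 0, 0, 0], 
[np.float64(0.09), np.float64(0.78), np.float64(-0.4), 0, 0, 0], [np.float64(0.14), np.float64(1.62), np.float64(-0.64), 0, 0, 0], [np.float64(0.15), np.float64(2.5), np.float64(-0.7), 0, 0, 0], [np.float64(0.12), np.float64(3.36), np.float64(-0.58), 0, 0, 0], [np.float64(0.06), np.float64(4.19), np.float64(-0.29), 0, 0, 0], [np.float64(-0.04), np.float64(4.93), np.float64(0.17), 0, 0, 0], [np.float64(-0.16), np.float64(5.57), np.float64(0.77), 0, 0, 0], [np.float64(-0.31), np.float64(6.06), np.float64(1.48), 0, 0, 0], 
[np.float64(-0.11), np.float64(0.24), np.float64(0.52), 0, 0, 0], [np.float64(-0.23), np.float64(0.4), np.float64(1.07), 0, 0, 0], [np.float64(-0.35), np.float64(0.48), np.float64(1.64), 0, 0, 0], [np.float64(-0.47), np.float64(0.48), np.float64(2.21), 0, 0, 0], [np.float64(-0.59), np.float64(0.4), np.float64(2.78), 0, 0, 0], [np.float64(-0.71), np.float64(0.24), np.float64(3.33), 0, 0, 0], [np.float64(-0.82), np.float64(-0.0), np.float64(3.86), 0, 0, 0], [np.float64(-0.92), np.float64(-0.31), np.float64(4.34), 0, 0, 0],
```

Call:
jog_arm(
  targets=[
    [0.15,-0.5,-0.7,0,0,0],
    [0.3,-0.8,-1.5,0,0,0],
    [0.5,-0.95,-2.35,0,0,0],
    [0.7,-0.95,-3.2,0,0,0],
    [0.85,-0.75,-4.05,0,0,0],
    [1.0,-0.35,-4.8,0,0,0],
    [1.15,0.2,-5.5,0,0,0],
    [1.3,0.85,-6.05,0,0,0],
  ],
)

```text
time_s: 5.15
position: [0.4647, 0.119, 0.087]
tool_rot: [[0.933, -0.298, 0.203], [-0.292, -0.955, -0.06], [0.212, -0.003, -0.977]]
ft_force: [1.3, 8.7, 3.4]
grip_width: 0.0166
gripper_force: 40.1
```

```bash
cat >> h.py <<'E'
def cr():
    s=st();g=RV.T@(np.array(s['position'])-.019*np.array(s['tool_rot'])[:,2]-OV)*1e3
    y,z=g[1],g[2]-70;t=np.arctan2(z,y);f=RV.T@s['ft_force']
    print('grip',np.round(g,1),'r',round(np.hypot(y,z),1),'th',round(np.degrees(t),1),'Ft',round(-np.sin(t)*f[1]+np.cos(t)*f[2],1),'Fr',round(np.cos(t)*f[1]+np.sin(t)*f[2],1))
E
python3 -c "
from h import *
cr()"
```

```text
t 5.15 tcp_v [-127.9   24.7   87. ] ft_v [-1.4  8.7  3.4] rot [ 0.2 12.2 -0.1] w 16.6 gf 40.11267900466919 q [  2.  21. 105.  -6.  42. 114.]
grip [-131.9   24.6  105.6] r 43.3 th 55.3 Ft -5.3 Fr 7.7
```

Call:
jog_arm(
  targets=[
    [0.1,0.75,-0.4,0,0,0],
    [0.15,1.6,-0.7,0,0,0],
    [0.15,2.5,-0.8,0,0,0],
    [0.15,3.4,-0.7,0,0,0],
    [0.05,4.2,-0.4,0,0,0],
    [-0.05,4.95,0.05,0,0,0],
  ],
)

```text
time_s: 5.65
position: [0.4488, 0.0703, 0.0853]
tool_rot: [[0.933, -0.299, 0.201], [-0.292, -0.954, -0.063], [0.21, -0.0, -0.978]]
ft_force: [2.1, 3.2, 2.1]
grip_width: 0.0172
gripper_force: 40.0
```

```bash
python3 -c "
from h import *
cr()
W=cloud(img('top'));L=(W-OV)@RV
for t in ('jaw','clapper'):
  for r in env.regions_of('top',t)[:2]:
    q=L[r['pixels']];q=q[(q[:,2]>.07)&(np.hypot(q[:,0],q[:,1])<.1)]
    if len(q)>50:print(t,np.round(np.percentile(q,[3,50,97],axis=0)*1e3,1).tolist())
circ(128,range(136,193,8))"
```

```text
t 5.65 tcp_v [-128.4  -26.6   85.3] ft_v [1.1 3.7 2.1] rot [ 0.  12.1 -0.1] w 17.2 gf 40.03790080547333 q [ -5.  19. 109.  -4.  40. 106.]
grip [-132.4  -26.6  103.8] r 43.0 th 128.2 Ft -4.2 Fr -0.6
jaw [[-43.4, -47.0, 72.5], [-29.4, 0.6, 78.1], [-16.9, 48.4, 82.5]]
clapper [[-91.8, -66.5, 73.3], [12.8, 0.3, 79.1], [55.7, 60.2, 259.8]]
[np.float64(-0.08), np.float64(0.44), np.float64(0.38), 0, 0, 0], [np.float64(-0.17), np.float64(0.81), np.float64(0.82), 0, 0, 0], [np.float64(-0.28), np.float64(1.12), np.float64(1.31), 0, 0, 0], [np.float64(-0.39), np.float64(1.36), np.float64(1.83), 0, 0, 0], [np.float64(-0.51), np.float64(1.52), np.float64(2.38), 0, 0, 0], [np.float64(-0.63), np.float64(1.6), np.float64(2.95), 0, 0, 0], [np.float64(-0.75), np.float64(1.6), np.float64(3.52), 0, 0, 0], [np.float64(-0.87), np.float64(1.52), np.float64(4.09), 0, 0, 0],
```

Call:
jog_arm(
  targets=[
    [-0.1,0.45,0.4,0,0,0],
    [-0.2,0.8,0.8,0,0,0],
    [-0.3,1.1,1.3,0,0,0],
    [-0.4,1.35,1.85,0,0,0],
  ],
)

```text
time_s: 6.13
position: [0.4448, 0.0579, 0.0658]
tool_rot: [[0.933, -0.298, 0.199], [-0.292, -0.954, -0.063], [0.209, 0.001, -0.978]]
ft_force: [-0.9, 0.9, 3.6]
grip_width: 0.0164
gripper_force: 40.3
```

```bash
python3 -c "
from h import *
cr()
circ(160,range(168,225,8))"
```

```text
t 6.13 tcp_v [-128.5  -39.6   65.8] ft_v [-1.2  0.6  3.6] rot [-0.  12.1 -0.1] w 16.4 gf 40.32414436340332 q [ -6.  21. 111.  -4.  36. 104.]
grip [-132.5  -39.6   84.4] r 42.1 th 160.0 Ft -3.6 Fr 0.7
[np.float64(-0.12), np.float64(0.16), np.float64(0.55), 0, 0, 0], [np.float64(-0.24), np.float64(0.24), np.float64(1.12), 0, 0, 0], [np.float64(-0.36), np.float64(0.24), np.float64(1.69), 0, 0, 0], [np.float64(-0.48), np.float64(0.16), np.float64(2.26), 0, 0, 0], [np.float64(-0.6), np.float64(-0.0), np.float64(2.81), 0, 0, 0], [np.float64(-0.71), np.float64(-0.24), np.float64(3.33), 0, 0, 0], [np.float64(-0.81), np.float64(-0.55), np.float64(3.82), 0, 0, 0], [np.float64(-0.91), np.float64(-0.93), np.float64(4.26), 0, 0, 0],
```

Call:
jog_arm(
  targets=[
    [-0.1,0.15,0.55,0,0,0],
    [-0.25,0.25,1.1,0,0,0],
    [-0.35,0.25,1.7,0,0,0],
    [-0.5,0.15,2.25,0,0,0],
  ],
)

```text
time_s: 6.47
position: [0.4447, 0.0571, 0.0422]
tool_rot: [[0.933, -0.298, 0.2], [-0.292, -0.954, -0.062], [0.21, -0.001, -0.978]]
ft_force: [2.1, 5.8, 6.0]
grip_width: 0.0165
gripper_force: 40.3
```

```bash
python3 -c "
from h import *
cr()
circ(192,range(200,257,8))"
```

```text
t 6.47 tcp_v [-128.4  -40.4   42.2] ft_v [0.2 6.2 6. ] rot [ 0.  12.1 -0.1] w 16.5 gf 40.30798673629761 q [ -7.  24. 113.  -4.  31. 104.]
grip [-132.4  -40.4   60.8] r 41.5 th -167.2 Ft -4.5 Fr -7.3
[np.float64(-0.12), np.float64(-0.16), np.float64(0.55), 0, 0, 0], [np.float64(-0.23), np.float64(-0.4), np.float64(1.07), 0, 0, 0], [np.float64(-0.33), np.float64(-0.71), np.float64(1.56), 0, 0, 0], [np.float64(-0.43), np.float64(-1.09), np.float64(2.0), 0, 0, 0], [np.float64(-0.51), np.float64(-1.52), np.float64(2.38), 0, 0, 0], [np.float64(-0.57), np.float64(-2.01), np.float64(2.7), 0, 0, 0], [np.float64(-0.63), np.float64(-2.53), np.float64(2.95), 0, 0, 0], [np.float64(-0.67), np.float64(-3.09), np.float64(3.13), 0, 0, 0],
```

Call:
jog_arm(
  targets=[
    [-0.1,-0.25,0.55,0,0,0],
    [-0.25,-0.5,1.05,0,0,0],
    [-0.35,-0.8,1.55,0,0,0],
  ],
)

```text
time_s: 6.72
position: [0.4472, 0.0646, 0.0264]
tool_rot: [[0.933, -0.298, 0.201], [-0.292, -0.954, -0.063], [0.21, -0.0, -0.978]]
ft_force: [0.8, 3.4, 8.5]
grip_width: 0.0168
gripper_force: 40.6
```

```bash
python3 -c "
from h import *
cr()
circ(216,range(224,281,8))"
```

```text
t 6.72 tcp_v [-128.2  -32.5   26.4] ft_v [-0.3  3.5  8.5] rot [ 0.  12.1 -0.1] w 16.8 gf 40.59421241283417 q [ -5.  26. 113.  -5.  29. 106.]
grip [-132.2  -32.5   45. ] r 41.0 th -142.4 Ft -4.6 Fr -7.9
[np.float64(-0.09), np.float64(-0.38), np.float64(0.44), 0, 0, 0], [np.float64(-0.17), np.float64(-0.81), np.float64(0.82), 0, 0, 0], [np.float64(-0.24), np.float64(-1.3), np.float64(1.14), 0, 0, 0], [np.float64(-0.3), np.float64(-1.82), np.float64(1.39), 0, 0, 0], [np.float64(-0.33), np.float64(-2.38), np.float64(1.57), 0, 0, 0], [np.float64(-0.36), np.float64(-2.96), np.float64(1.67), 0, 0, 0], [np.float64(-0.36), np.float64(-3.54), np.float64(1.69), 0, 0, 0], [np.float64(-0.35), np.float64(-4.13), np.float64(1.63), 0, 0, 0],
```

Call:
jog_arm(
  targets=[
    [-0.1,-0.4,0.35,0,0,0],
    [-0.15,-0.85,0.7,0,0,0],
    [-0.2,-1.35,1.0,0,0,0],
  ],
)

```text
time_s: 6.97
position: [0.451, 0.0773, 0.016]
tool_rot: [[0.933, -0.299, 0.199], [-0.292, -0.954, -0.063], [0.209, 0.001, -0.978]]
ft_force: [1.9, -4.4, 1.7]
grip_width: 0.0168
gripper_force: 40.2
```

```bash
python3 -c "
from h import *
cr()
W=cloud(img('top'));L=(W-OV)@RV
for t in ('jaw','clapper'):
  for r in env.regions_of('top',t)[:2]:
    q=L[r['pixels']];q=q[(q[:,2]>.07)&(np.hypot(q[:,0],q[:,1])<.1)]
    if len(q)>50:print(t,len(q),np.round(np.percentile(q,[3,50,97],axis=0)*1e3,1).tolist())
circ(240,range(248,290,8))"
```

```text
t 6.97 tcp_v [-128.4  -19.2   16. ] ft_v [ 3.1 -3.7  1.7] rot [-0.  12.1 -0.1] w 16.8 gf 40.217769742012024 q [ -3.  28. 113.  -6.  28. 109.]
grip [-132.4  -19.2   34.6] r 40.3 th -118.5 Ft -4.0 Fr 0.3
jaw 503 [[-39.1, -46.7, 73.4], [-25.9, 2.0, 78.3], [-13.2, 47.5, 82.5]]
clapper 800 [[-11.7, -49.1, 80.2], [7.3, -2.4, 88.2], [27.8, 44.3, 92.8]]
[np.float64(-0.05), np.float64(-0.53), np.float64(0.25), 0, 0, 0], [np.float64(-0.09), np.float64(-1.08), np.float64(0.43), 0, 0, 0], [np.float64(-0.11), np.float64(-1.66), np.float64(0.53), 0, 0, 0], [np.float64(-0.12), np.float64(-2.25), np.float64(0.55), 0, 0, 0], [np.float64(-0.1), np.float64(-2.83), np.float64(0.49), 0, 0, 0], [np.float64(-0.07), np.float64(-3.4), np.float64(0.35), 0, 0, 0],
```

Call:
jog_arm(
  targets=[
    [-0.05,-0.55,0.25,0,0,0],
    [-0.1,-1.1,0.4,0,0,0],
    [-0.1,-1.65,0.5,0,0,0],
  ],
)

```text
time_s: 7.37
position: [0.4559, 0.0926, 0.0113]
tool_rot: [[0.933, -0.299, 0.199], [-0.292, -0.954, -0.063], [0.209, 0.001, -0.978]]
ft_force: [3.6, -8.6, 1.7]
grip_width: 0.0166
gripper_force: 40.2
```

```bash
python3 -c "
from h import *
cr()
circ(264,range(272,330,8))"
```

```text
t 7.37 tcp_v [-128.3   -3.2   11.3] ft_v [ 6.  -7.1  1.7] rot [-0.  12.1 -0.1] w 16.6 gf 40.17330586910248 q [ -1.  29. 112.  -7.  28. 112.]
grip [-132.3   -3.2   29.9] r 40.2 th -94.5 Ft -7.2 Fr -1.2
[np.float64(-0.0), np.float64(-0.59), np.float64(0.02), 0, 0, 0], [np.float64(0.01), np.float64(-1.17), np.float64(-0.04), 0, 0, 0], [np.float64(0.04), np.float64(-1.74), np.float64(-0.18), 0, 0, 0], [np.float64(0.08), np.float64(-2.28), np.float64(-0.39), 0, 0, 0], [np.float64(0.14), np.float64(-2.79), np.float64(-0.68), 0, 0, 0], [np.float64(0.22), np.float64(-3.25), np.float64(-1.03), 0, 0, 0], [np.float64(0.31), np.float64(-3.66), np.float64(-1.44), 0, 0, 0], [np.float64(0.41), np.float64(-4.0), np.float64(-1.91), 0, 0, 0],
```

Call:
jog_arm(
  targets=[
    [0,-0.6,0,0,0,0],
    [0,-1.15,-0.05,0,0,0],
  ],
)

```text
time_s: 7.53
position: [0.4594, 0.1035, 0.0119]
tool_rot: [[0.933, -0.299, 0.199], [-0.292, -0.954, -0.063], [0.209, 0.001, -0.978]]
ft_force: [4.4, -11.7, 0.4]
grip_width: 0.0167
gripper_force: 40.2
```

```bash
python3 -c "
from h import *
cr()"
```

```text
t 7.53 tcp_v [-128.2    8.3   11.9] ft_v [ 7.7 -9.9  0.4] rot [-0.  12.1 -0.1] w 16.7 gf 40.207321643829346 q [  0.  29. 111.  -8.  29. 114.]
grip [-132.2    8.3   30.5] r 40.4 th -78.1 Ft -9.6 Fr -2.4
```

Call:
jog_arm(
  targets=[
    [0,-0.6,-0.2,0,0,0],
    [0,-0.6,-0.2,0,0,0],
    [0,-0.6,-0.2,0,0,0],
  ],
)

```text
time_s: 7.78
position: [0.4613, 0.1097, 0.014]
tool_rot: [[0.933, -0.298, 0.201], [-0.292, -0.954, -0.063], [0.21, -0.0, -0.978]]
ft_force: [6.2, -3.0, -3.6]
grip_width: 0.0168
gripper_force: 39.6
```

```bash
python3 -c "
from h import *
cr()"
```

```text
t 7.78 tcp_v [-128.3   14.8   14. ] ft_v [ 6.8 -1.  -3.6] rot [ 0.  12.2 -0.1] w 16.8 gf 39.5908659696579 q [  1.  29. 110.  -8.  29. 115.]
grip [-132.3   14.8   32.5] r 40.3 th -68.5 Ft -2.2 Fr 2.9
```

Call:
jog_arm(
  targets=[
    [0,0,0,0,0,0],
    [0,0,0,0,0,0],
    [0,0,0,0,0,0],
    [0,0,-3,0,0,0],
    [0,0,-6,0,0,0],
    [0,0,-10,0,0,0],
    [0,0,-14,0,0,0],
  ],
  hand=0.55,
)

```text
time_s: 8.37
position: [0.4309, 0.1188, 0.1517]
tool_rot: [[0.934, -0.298, 0.196], [-0.292, -0.954, -0.062], [0.206, 0.001, -0.979]]
ft_force: [1.4, 0.2, 0.2]
grip_width: 0.0469
gripper_force: 0.0
```

```bash
python3 -c "
from h import *
st()
d=img('top');save(d,'t2.png');W=cloud(d);L=(W-OV)@RV
for t in ('jaw','clapper','crank_grip'):
  for r in env.regions_of('top',t)[:2]:
    q=L[r['pixels']];q=q[(np.hypot(q[:,0],q[:,1])<.2)]
    if len(q)>30:print(t,len(q),np.round(np.percentile(q,[3,50,97],axis=0)*1e3,1).tolist())
d2=img('scene')
a=cv2.resize(d['frame'][150:290,220:360],(400,400),interpolation=2);b=cv2.resize(d2['frame'][130:270,250:390],(400,400),interpolation=2)
cv2.imwrite('pics/t2c.png',np.hstack([a,b])[...,::-1])
L=(cloud(d2)-OV)@RV
k=(abs(L[...,0]-.03)<.015)&(L[...,2]>.13)&(abs(L[...,1]-.04)<.06);q=L[k]
print('strap',len(q),np.degrees(0),np.percentile(np.arctan2(q[:,2]-.102,.068-q[:,1]),[10,50,90]),q[:,2].max(),np.polyfit(q[:,2],q[:,1],1))
"
```

```text
t 8.37 tcp_v [-160.    14.3  151.7] ft_v [1.2 0.6 0.2] rot [-0.  11.9 -0.1] w 46.9 gf 0.0 q [  3.  13. 104.  -5.  52. 113.]
jaw 545 [[-40.0, -48.2, 48.3], [-26.0, -1.0, 78.2], [-12.8, 47.3, 82.8]]
clapper 812 [[-11.7, -49.2, 78.8], [8.1, -3.9, 88.1], [30.1, 43.6, 92.5]]
crank_grip 134 [[-147.8, -9.6, 27.2], [-127.5, -2.3, 34.3], [-106.4, 5.9, 39.0]]
crank_grip 138 [[-98.7, -183.5, -0.6], [-82.4, -169.9, 38.4], [-66.0, -160.1, 42.0]]
strap 365 0.0 [1.28658223 1.34453002 1.39390593] 0.26344734568340905 [-0.15539356  0.0769801 ]
```

View pics/t2c.png

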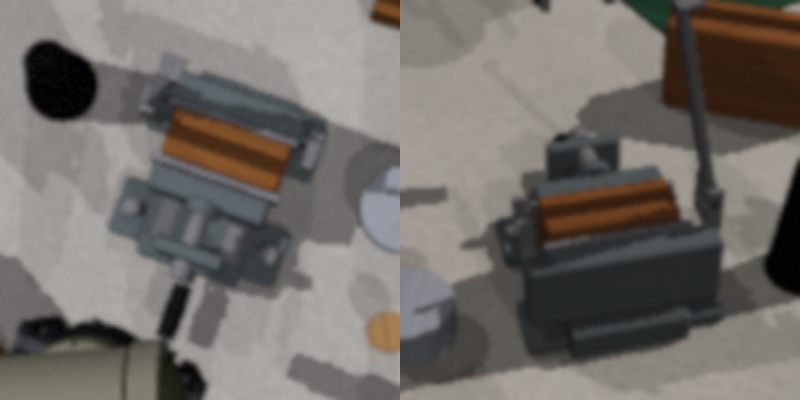

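The clapper sits flush and the strap is still raised. The handle eased back about 20° to y≈-2 mm, which by my slope estimate leaves roughly 60 N. I'll take it a little further for margin.

```bash
python3 -c "
from h import *
rows([((-147,-2,110),12),((-127.5,-2,12),12)])"
```

```text
[0.36, 1.65, 4.19, 0.01, 0.02, 0.09] [0.438 0.099 0.11 ]
[0.23, 1.65, 14.18, 0.01, 0.02, 0.09] [0.457 0.093 0.012]
```

Call:
jog_arm(
  targets=[
    [0.3,1.6,3,0,0,0],
    [0.3,1.6,6,0,0,0],
    [0.25,1.6,9,0,0,0],
    [0.25,1.6,12,0,0,0],
    [0.25,1.6,14.2,0,0,0],
    [0.25,1.6,14.2,0,0,0],
    [0.25,1.6,14.2,0,0,0],
  ],
)

```text
time_s: 9.2
position: [0.4571, 0.0937, 0.0109]
tool_rot: [[0.934, -0.299, 0.194], [-0.292, -0.954, -0.062], [0.204, 0.002, -0.979]]
ft_force: [-0.1, -0.2, 0.5]
grip_width: 0.0469
gripper_force: 0.0
```

Call:
jog_arm(
  targets=[
    [0,0,0,0,0,0],
    [0,0,0,0,0,0],
    [0,0,0,0,0,0],
    [0,0,0,0,0,0],
    [0,0,0,0,0,0],
    [0,0,0,0,0,0],
  ],
  hand=0,
)

```text
time_s: 9.7
position: [0.4585, 0.0936, 0.0132]
tool_rot: [[0.933, -0.298, 0.201], [-0.292, -0.954, -0.063], [0.21, -0.0, -0.978]]
ft_force: [-3.3, -3.6, 7.9]
grip_width: 0.0165
gripper_force: 39.3
```

```bash
python3 -c "
from h import *
cr()
circ(-92,range(-84,-30,8))"
```

```text
t 9.7 tcp_v [-126.1   -1.4   13.2] ft_v [-2.  -4.4  7.9] rot [ 0.  12.1 -0.1] w 16.5 gf 39.31305527687073 q [ -1.  29. 111.  -7.  28. 112.]
grip [-130.1   -1.4   31.8] r 38.2 th -92.1 Ft -4.7 Fr -7.7
[np.float64(0.0), np.float64(-0.59), np.float64(-0.02), 0, 0, 0], [np.float64(0.03), np.float64(-1.16), np.float64(-0.12), 0, 0, 0], [np.float64(0.06), np.float64(-1.72), np.float64(-0.3), 0, 0, 0], [np.float64(0.12), np.float64(-2.25), np.float64(-0.55), 0, 0, 0], [np.float64(0.18), np.float64(-2.73), np.float64(-0.87), 0, 0, 0], [np.float64(0.27), np.float64(-3.17), np.float64(-1.25), 0, 0, 0], [np.float64(0.36), np.float64(-3.54), np.float64(-1.69), 0, 0, 0],
```

Call:
jog_arm(
  targets=[
    [0,-0.6,0,0,0,0],
    [0,-1.15,-0.1,0,0,0],
    [0.05,-1.7,-0.3,0,0,0],
  ],
)

```text
time_s: 9.95
position: [0.4634, 0.1094, 0.0161]
tool_rot: [[0.933, -0.299, 0.2], [-0.292, -0.954, -0.064], [0.21, 0.001, -0.978]]
ft_force: [-0.2, -11.3, 2.7]
grip_width: 0.0163
gripper_force: 39.3
```

```bash
python3 -c "
from h import *
cr()"
```

```text
t 9.95 tcp_v [-126.2   15.2   16.1] ft_v [  3.2 -10.8   2.7] rot [-0.  12.1 -0.1] w 16.3 gf 39.25368368625641 q [  1.  29. 110.  -8.  30. 115.]
grip [-130.2   15.2   34.6] r 38.5 th -66.8 Ft -8.9 Fr -6.7
```

Call:
jog_arm(
  targets=[
    [0.05,-0.5,-0.2,0,0,0],
    [0.1,-1.0,-0.5,0,0,0],
  ],
)

```text
time_s: 10.12
position: [0.4664, 0.1187, 0.0211]
tool_rot: [[0.933, -0.299, 0.199], [-0.292, -0.954, -0.064], [0.209, 0.002, -0.978]]
ft_force: [1.3, -15.9, 2.3]
grip_width: 0.0165
gripper_force: 39.4
```

```bash
python3 -c "
from h import *
cr()"
```

```text
t 10.12 tcp_v [-126.1   24.9   21.1] ft_v [  6.  -14.8   2.3] rot [-0.1 12.1 -0.1] w 16.5 gf 39.3796169757843 q [  2.  29. 109.  -8.  31. 116.]
grip [-130.    24.9   39.6] r 39.3 th -50.7 Ft -10.0 Fr -11.1
```

Call:
jog_arm(
  targets=[
    [0,0,0,0,0,0],
    [0,0,0,0,0,0],
    [0,0,0,0,0,0],
    [0,0,-3,0,0,0],
    [0,0,-6,0,0,0],
    [0,0,-10,0,0,0],
    [0,0,-14,0,0,0],
    [0,0,-18,0,0,0],
  ],
  hand=0.55,
)

```text
time_s: 10.78
position: [0.4291, 0.1312, 0.1983]
tool_rot: [[0.934, -0.298, 0.198], [-0.292, -0.954, -0.062], [0.208, -0.0, -0.978]]
ft_force: [0.5, 1.3, -0.2]
grip_width: 0.0466
gripper_force: 0.0
```

```bash
python3 -c "
from h import *
st()
L=(cloud(img('top'))-OV)@RV
for t in ('crank_grip',):
  for r in env.regions_of('top',t)[:2]:
    q=L[r['pixels']];q=q[(np.hypot(q[:,0],q[:,1])<.2)]
    if len(q)>30:print(t,len(q),np.round(np.percentile(q,[3,50,97],axis=0)*1e3,1).tolist())
k=(abs(L[...,0]-.028)<.015)&(L[...,2]>.24)&(abs(L[...,1]-.04)<.06);print(np.round(np.percentile(L[k],[3,50,97],axis=0)*1e3,1))
rows([((-60,110,290),0),((28,110,290),0),((28,85,200),0)])
"
```

```text
t 10.78 tcp_v [-165.4   25.6  198.3] ft_v [ 0.1  1.4 -0.2] rot [ 0.  12.  -0.1] w 46.6 gf 0.0 q [  4.  10.  99.  -5.  60. 114.]
[[ 19.   34.1 248.8]
 [ 26.5  41.9 262.3]
 [ 35.3  49.5 266.1]]
[12.02, -8.33, -6.27, -0.27, -12.61, 0.12] [0.555 0.18  0.29 ]
[20.61, -8.31, -4.35, -0.27, -12.61, 0.12] [0.639 0.154 0.29 ]
[18.64, -5.77, 4.42, -0.27, -12.61, 0.12] [0.631 0.13  0.2  ]
```

Call:
jog_arm(
  targets=[
    [4,-3,-4,0,-6,0],
    [8,-6,-6.3,-0.2,-12.6,0],
    [12,-8.3,-6.3,-0.2,-12.6,0],
    [16,-8.3,-5.3,-0.2,-12.6,0],
    [20.6,-8.3,-4.4,-0.2,-12.6,0],
    [20.6,-8.3,-4.4,-0.2,-12.6,0],
    [20.6,-8.3,-4.4,-0.2,-12.6,0],
    [20.6,-8.3,-4.4,-0.2,-12.6,0],
  ],
  hand=0,
)

```text
time_s: 11.55
position: [0.6405, 0.1521, 0.28]
tool_rot: [[0.954, -0.3, -0.013], [-0.3, -0.954, -0.0], [-0.012, 0.004, -1.0]]
ft_force: [-0.7, -0.3, 0.2]
grip_width: 0.0002
gripper_force: 0.0
```

```bash
cat >> h.py <<'E'
def sp(th,r=110,hw=14.5):
    c,s=np.cos(th),np.sin(th); return ((28,68-r*c+3.5*s+hw,102+r*s+3.5*c),0)
E
python3 -c "
from h import *
st()
rows([((28,100,sp(1.4)[0][2]),0)]+[sp(t) for t in (1.45,1.3,1.15,1.0,.85)])
"
```

```text
t 11.55 tcp_v [ 29.9 108.9 280. ] ft_v [-0.6 -0.5  0.2] rot [-0.2 -0.7 -0. ] w 0.2 gf 0.0 q [  3.  32.  48.   0. 100. 111.]
[-0.11, 0.86, 6.9, 0.24, 0.7, 0.01] [0.636 0.144 0.211]
[-0.11, 3.59, 6.85, 0.24, 0.7, 0.01] [0.628 0.118 0.212]
[-0.1, 5.22, 7.13, 0.24, 0.7, 0.01] [0.623 0.103 0.209]
[-0.1, 6.78, 7.64, 0.24, 0.7, 0.01] [0.618 0.088 0.204]
[-0.09, 8.26, 8.39, 0.24, 0.7, 0.01] [0.614 0.074 0.196]
[-0.08, 9.6, 9.34, 0.24, 0.7, 0.01] [0.61  0.061 0.187]
```

Call:
jog_arm(
  targets=[
    [-0.1,0.9,3.5,0.2,0.7,0],
    [-0.1,0.9,6.9,0.2,0.7,0],
    [-0.1,2.3,6.9,0.2,0.7,0],
    [-0.1,3.6,6.9,0.2,0.7,0],
    [-0.1,4.4,7.0,0.2,0.7,0],
    [-0.1,5.2,7.1,0.2,0.7,0],
    [-0.1,6.0,7.4,0.2,0.7,0],
    [-0.1,6.8,7.6,0.2,0.7,0],
  ],
)

```text
time_s: 12.22
position: [0.6166, 0.0871, 0.208]
tool_rot: [[0.954, -0.299, 0.005], [-0.299, -0.954, -0.001], [0.005, -0.001, -1.0]]
ft_force: [0.6, 0.3, -0.5]
grip_width: -0.0001
gripper_force: 0.0
```

```bash
python3 -c "
from h import *
st()
rows([sp(t) for t in (1.06,.96,.86,.76,.66,.56,.46,.36)])
"
```

```text
t 12.22 tcp_v [ 26.6  39.8 208. ] ft_v [ 0.5  0.5 -0.5] rot [ 0.   0.3 -0.1] w -0.1 gf 0.0 q [ -3.  30.  64.  -0.  85. 105.]
[0.13, 0.8, 0.83, -0.03, -0.28, 0.05] [0.615 0.079 0.2  ]
[0.13, 1.75, 1.39, -0.03, -0.28, 0.05] [0.613 0.07  0.194]
[0.12, 2.64, 2.03, -0.03, -0.28, 0.05] [0.61  0.062 0.188]
[0.12, 3.46, 2.77, -0.03, -0.28, 0.05] [0.608 0.054 0.18 ]
[0.11, 4.21, 3.58, -0.03, -0.28, 0.05] [0.605 0.047 0.172]
[0.11, 4.87, 4.46, -0.03, -0.28, 0.05] [0.603 0.04  0.163]
[0.1, 5.43, 5.4, -0.03, -0.28, 0.05] [0.602 0.035 0.154]
[0.1, 5.91, 6.39, -0.03, -0.28, 0.05] [0.6   0.03  0.144]
```

```bash
python3 -c "
from h import *
d=img('scene');save(d,'s3.png')
cv2.imwrite('pics/s3c.png',cv2.resize(d['frame'][80:260,240:440],(600,540),interpolation=2)[...,::-1])"
```

```text
(no output)
```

View pics/s3c.png

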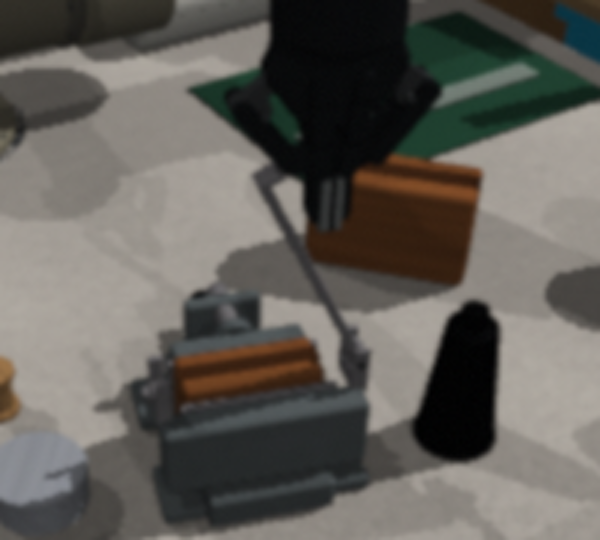

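The strap is going down ahead of the fingers (its tab is now at (265,178) in the crop), so I continue along the arc.

Call:
jog_arm(
  targets=[
    [0.1,0.8,0.8,0,-0.3,0],
    [0.1,1.75,1.4,0,-0.3,0],
    [0.1,2.65,2.0,0,-0.3,0],
    [0.1,3.45,2.8,0,-0.3,0],
    [0.1,4.2,3.6,0,-0.3,0],
    [0.1,4.85,4.5,0,-0.3,0],
    [0.1,5.4,5.4,0,-0.3,0],
    [0.1,5.9,6.4,0,-0.3,0],
  ],
)

```text
time_s: 12.93
position: [0.5999, 0.0306, 0.142]
tool_rot: [[0.954, -0.299, -0.002], [-0.299, -0.954, 0.0], [-0.002, 0.0, -1.0]]
ft_force: [0.3, -0.3, 1.4]
grip_width: -0.0002
gripper_force: 0.5
```

```bash
python3 -c "
from h import *
st()
rows([sp(t) for t in (.3,.24,.18,.12,.06,.03,0.01,0)])
"
```

```text
t 12.93 tcp_v [ 27.6 -19.1 142. ] ft_v [ 0.4 -0.2  1.4] rot [-0.  -0.1 -0.1] w -0.2 gf 0.5438008374585479 q [-8. 31. 74.  0. 75. 99.]
[0.04, 0.24, 0.41, 0.02, 0.14, 0.05] [0.6   0.028 0.138]
[0.04, 0.44, 1.04, 0.02, 0.14, 0.05] [0.599 0.026 0.132]
[0.04, 0.6, 1.68, 0.02, 0.14, 0.05] [0.598 0.025 0.125]
[0.04, 0.72, 2.33, 0.02, 0.14, 0.05] [0.598 0.024 0.119]
[0.04, 0.8, 2.99, 0.02, 0.14, 0.05] [0.598 0.023 0.112]
[0.04, 0.82, 3.32, 0.02, 0.14, 0.05] [0.598 0.023 0.109]
[0.04, 0.83, 3.54, 0.02, 0.14, 0.05] [0.598 0.023 0.107]
[0.04, 0.84, 3.65, 0.02, 0.14, 0.05] [0.598 0.023 0.106]
```

Call:
jog_arm(
  targets=[
    [0,0.2,0.4,0,0,0],
    [0,0.4,1.0,0,0,0],
    [0,0.6,1.7,0,0,0],
    [0,0.7,2.3,0,0,0],
    [0,0.8,3.0,0,0,0],
    [0,0.8,3.3,0,0,0],
    [0,0.8,3.5,0,0,0],
    [0,0.8,3.65,0,0,0],
  ],
)

```text
time_s: 13.6
position: [0.5975, 0.0239, 0.1061]
tool_rot: [[0.954, -0.299, -0.003], [-0.299, -0.954, 0.001], [-0.003, 0.0, -1.0]]
ft_force: [0.7, -0.1, 1.1]
grip_width: -0.0004
gripper_force: 0.4
```

Call:
jog_arm(
  targets=[
    [0,0,0.1,0,0,0],
    [0,0,0.1,0,0,0],
  ],
)

```text
time_s: 13.77
position: [0.5976, 0.0239, 0.1056]
tool_rot: [[0.954, -0.299, -0.002], [-0.299, -0.954, 0.001], [-0.002, -0.0, -1.0]]
ft_force: [-0.2, 0.0, -0.3]
grip_width: -0.0003
gripper_force: 0.1
```

```bash
python3 -c "
from h import *
st()"
```

```text
t 13.77 tcp_v [ 27.5 -26.2 105.6] ft_v [-0.2 -0.1 -0.3] rot [ 0.  -0.1 -0.1] w -0.3 gf 0.05092840806696586 q [-9. 33. 77.  0. 70. 98.]
```

Call:
jog_arm(
  targets=[
    [0,0,0.1,0,0,0],
    [0,0,0.2,0,0,0],
    [0,0,0.2,0,0,0],
  ],
)

```text
time_s: 14.02
position: [0.5977, 0.0239, 0.1054]
tool_rot: [[0.954, -0.299, -0.001], [-0.299, -0.954, 0.0], [-0.001, -0.0, -1.0]]
ft_force: [-5.7, -0.6, 14.6]
grip_width: -0.0
gripper_force: 7.3
```

Call:
jog_arm(
  targets=[
    [0,0,0.1,0,0,0],
    [0,0,0.1,0,0,0],
  ],
)

```text
time_s: 14.18
position: [0.5978, 0.0239, 0.1053]
tool_rot: [[0.954, -0.298, 0.0], [-0.298, -0.954, 0.0], [0.0, -0.0, -1.0]]
ft_force: [-8.1, 0.2, 22.3]
grip_width: 0.0001
gripper_force: 10.6
```

The strap is bottomed at z = 105.3 mm, where 105.5 was expected. I retreat upwards and check.

Call:
jog_arm(
  targets=[
    [0,0,-2,0,0,0],
    [0,0,-6,0,0,0],
    [0,0,-10,0,0,0],
    [-4,0,-14,0,0,0],
    [-8,0,-15,0,0,0],
    [-12,0,-15,0,0,0],
    [-16,0,-15,0,0,0],
    [-18,0,-15,0,0,0],
  ],
)

```text
time_s: 14.85
position: [0.4231, 0.0784, 0.2533]
tool_rot: [[0.954, -0.298, -0.002], [-0.298, -0.954, 0.001], [-0.002, -0.0, -1.0]]
ft_force: [1.3, -0.5, 0.2]
grip_width: 0.0
gripper_force: 0.0
```

Call:
jog_arm(
  targets=[
    [-3,14,0,0,0,0],
    [-3,14,0,0,0,0],
    [-3,14,0,0,0,0],
    [-3,14,0,0,0,0],
    [-3,14,0,0,0,0],
  ],
)

```text
time_s: 15.27
position: [0.3544, -0.0493, 0.2532]
tool_rot: [[0.953, -0.303, -0.002], [-0.303, -0.953, -0.0], [-0.002, 0.001, -1.0]]
ft_force: [-0.1, 0.1, -0.2]
grip_width: -0.0002
gripper_force: 0.0
```

```bash
python3 -c "
from h import *
st()
d=img('top');d2=img('scene')
L=(cloud(d)-OV)@RV
k=(abs(L[...,0]-.028)<.006)&(L[...,2]>.094)&(abs(L[...,1])<.055);q=L[k];print('strap',len(q),np.round(np.median(q,0)*1e3,1),'slope',np.polyfit(q[:,1],q[:,2],1))
m=[r for r in env.regions_of('top','clapper') if np.linalg.norm(np.nanmedian(L[r['pixels']],0)[:2])<.04]
q=L[m[0]['pixels']];q=q[abs(q[:,2]-.089)<.006];print('clapper',np.round(np.median(q,0)*1e3,1),cv2.minAreaRect((q[:,:2]*1e3).astype('f4')),np.polyfit(q[:,1],q[:,2],1))
for r in env.regions_of('top','crank_grip')[:2]: print('grip',r['score'],np.round(np.nanmedian(L[r['pixels']],0)*1e3,1))
a=cv2.resize(d['frame'][150:290,220:360],(400,400),interpolation=2);b=cv2.resize(d2['frame'][130:270,230:370],(400,400),interpolation=2)
cv2.imwrite('pics/end.png',np.hstack([a,b])[...,::-1])"
```

```text
t 15.27 tcp_v [-182.6 -168.9  253.2] ft_v [-0.1  0.1 -0.2] rot [-0.  -0.1  0.2] w -0.2 gf 0.0 q [-27.   1.  98.  -0.  81.  81.]
strap 254 [ 27.9   0.5 105.4] slope [0.0008273  0.10519401]
clapper [ 3.7 -1.7 88.3] ((3.4738283157348633, -2.0365524291992188), (99.70576477050781, 33.696014404296875), 88.62135314941406) [0.00369865 0.08838913]
grip 0.64 [-125.7   -2.5   34.5]
```

View pics/end.png

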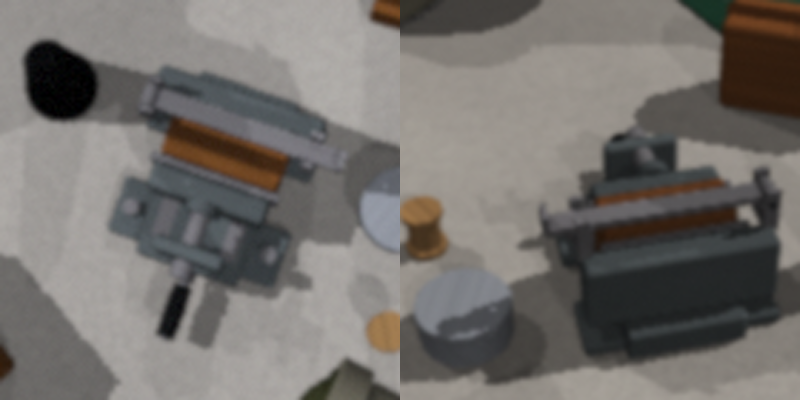

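The strap is flat and home in its fork: its top is at 105.4 mm with slope 0.001, and its tab is past the fork. The clapper is flush, and the bystanders look unmoved. The handle has settled at y≈-2 mm again. There the roughly 3.5 N of screw friction balances a nip of about 60 N, which agrees with the force slope. I hand in.

```bash
python3 -c "
from rig import env
print(env.close_job())"
```

```text
the job is handed in; nothing more can be done
None
```

I handed the job in: the clapper is nipped at an estimated 60 N (inferred from crank force, not measured), the keeper strap is home in its fork, and the bystanders looked unmoved; no verdict came back.

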